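# Release the tile chest's catch with the dowel and open its drawer

## Robot

A 6-joint arm with a two-finger parallel gripper is mounted at the origin on the work surface. World frame = base frame: x ahead of the robot, y to its left, z up, the work surface at z = 0. Lengths are in m, angles in rad, forces in N, time in s.
With the tool pointing down it reaches from about 0.35 to 0.775 m from the base axis. Payload 7.3 kg.
Tool frame: the origin (TCP) lies between the finger pads; the fingertips stand 19 mm ahead of it and the grasp point (between the pads) is the TCP; z points along the fingers, y is the direction in which the jaws open and shut (so a half turn about z gives the same grasp; the last joint's range is limited). The gripper opens to 92 mm and grips with 3 to 60 N. Pads are 19 mm wide; open, the fingers measure 130 mm over their backs; the gripper's body (75 mm by 190 mm) begins 47 mm behind the grasp point.
Start: joints at [1.109, 0.342, 1.524, -0, 1.275, -0.146], TCP at [0.163, 0.499, 0.246] pointing down, gripper open.
Joint ranges: [-2.53, 2.53], [-0.77, 2.02], [0.04, 2.7], [-1, 4.14], [0.28, 2.66], [-3.11, 3.11]. Speed limits (rad/s): [2.57, 2.57, 3.14, 3.14, 3.14, 3.14].

## Interface

Orientations are given as a unit quaternion [x, y, z, w].
In Python, from workcell import env, eyes gives the robot as it stands. The module is installed in compiled form; this text tells all that it offers.
- The arm moves only by the tool apply_moves, never from a script. Its argument "deltas" is a list that holds one entry, the list of rows, each a list of 7 numbers: the turn, a rotation vector about the tool's x, y, z in rad, then the shift along the tool's x, y, z in m, then the opening, from 0 (shut) to 1 (fully open). In form: [[[ax, ay, az, x, y, z, hand], ...]]. A call has exactly 8 rows; each row shifts and turns the commanded pose from where the row before left it, along the tool's axes as they then stand; what a row does not reach is not made up. A row lasts 1/8 s, in which the tool goes at most 62.5 mm and 10.7 degrees, less where a joint would pass 70% of its speed; a pose out of reach is approached as far as the arm can. A call is refused whole if a number of a shift passes 0.0625 or a number of a turn 0.188, either way. A call with a gripper value outside its range is refused whole. The fingers move at their own pace and stop on an object; the grip force is fixed at half the most. Time passes only in rows, so rows that do not move let the fingers close, or fill a call up. It gives the time, the measured TCP pose, the force and the opening at its end, in the units of the state.
- env.observe(): the state, without advancing time (a new reading comes with each control period).
- eyes.grab_frame(name): name is "scene" or "top"; returns the picture (400x640x3 uint8, blue, green, red); there is no depth.
- eyes.camera_model(name): a dict with "fx", "fy", "cx", "cy" (pixels), "rvec" (rotation vector, rad) and "tvec" (3), from world to camera coordinates, as OpenCV has them. Camera axes: x right, y down, z forward; pixel columns grow to the right and rows downward; lengths in m; the calibration is good to about 2 mm. A picture is of the moment at which its call begins. camera_model takes no time and is no camera call.
- env.sign_off(): hands the job in, once; it reports no verdict.
The state is a dict: "clock": time; "q": joint angles; "joint_vel": joint speeds; "effort": joint torques, N m; "eef_pos": TCP position; "eef_rot": TCP orientation; "force": force on the tool from outside, world axes, zero at the start; "moment": the same for the moment, N m; "width": finger opening in m.
Only numpy, scipy, OpenCV 4.12 (cv2) and the standard library are available. Lean on these libraries where they do the work, as an engineer would, in place of code of your own. Each camera call takes 0.05 s, during which the arm holds its last target.

## Task

The drawer of the plywood tile chest is held shut by a spring catch inside. Take the wooden dowel from its stand, feel along the steel channel on the chest's top for the small release hole and press the catch down through it, gently, so that the drawer springs out; then put the dowel back upright in the hole of its stand and pull the drawer fully open. Never lean on the chest with the dowel by more than about 2 kg (20 N), leave the jar, cup and bowl where they stand, and let go of everything at the end.

Things in the scene. Friction and masses are not known exactly. Their poses are not given: they have to be found in the camera images.
- chest: Fixed plywood chest, 150 deep (x) x 160 wide (y) x 110 high mm; the drawer front faces its -x. Origin: centre of underside. On the rear of its top a steel plate 50 (x) x 112 (y) x 4 is screwed; two ribs on it, 5 high (tops at z 119), run along y and make a channel 17 wide. In the channel's middle is a round 16 mm through hole.
- channel (a point): Nominal middle of the channel's floor, on its centreline, at the plate's upper face: chest frame x +30, y 0, z 114 mm. The plate was fitted by hand: its hole lies on the centreline up to 22 mm either way along the chest's y from this point, each time elsewhere; that offset is not measured, only seen or felt. The channel reaches 34 mm or more either way from here.
- catch (a joint): Spring catch in the chest: its flat pad lies 22 mm below the plate's upper face, under the hole wherever that is. Value: m pressed down, 0 at rest, hard stop at 0.014. Resists with 4.5 N at first, 8.7 N at the stop; frees the drawer at 0.008 to 0.009; springs back up when let go.
- drawer (a joint): Drawer, how far out, m: 0 shut and latched, 0.075 fully out (stop). When the catch is pressed it springs out by itself to about 0.03 to 0.04; from there on it slides with under 4 N of friction and stays where it is left.
- handle (a point): Middle of the drawer's bar handle (moves with the drawer): a straight steel bar 10 thick, 100 long along the chest's y between two posts, its axis 40 mm in front of the drawer's face, 25 mm below the chest's top. It can be pinched from above; the drawer comes out along the chest's -x.
- dowel: Loose plain wooden dowel, 12 diameter, 120 long, 16 to 28 g, standing upright in the stand at the start. Origin: centre of its lower end (the end pressed into the hole; edge slightly chamfered); z runs along it to the top.
- dowel_tip (a point): Centre of the dowel's lower end.
- stand: Fixed dark wooden block 70 x 70 x 45 with one upright blind hole in the middle, 16 diameter, 35 deep, chamfered; origin: centre of the underside. The dowel stands in it with its foot 10 mm above the underside, so 85 mm of it stick out. It is left or right of the chest.
- stand_hole0 (a point): Centre of the mouth of the stand's hole, on its upper face (45 mm above the table).
- jar: Bystander: blue jar, 64 diameter, 85 high; origin: centre of the underside.
- cup: Bystander: white cup, 74 diameter, 85 high; origin: centre of the underside.
- tile_bowl: Bystander: terracotta bowl, 110 diameter, 45 high; origin: centre of the underside.
Not all that is in view belongs to the job. Leave any purple or turquoise look-alike of the stand alone.

How it is judged:
On the way, in this order (a step that is already met when the one before it is completed fails the run):
1. the dowel is lifted out of its stand (z of dowel_tip in the frame of stand above 0.055 m), for 0.1 s.
2. the dowel's tip is through the hole and the catch is pressed down by at least 8 mm (z of dowel_tip in the frame of chest below 0.098 m and horizontal distance between dowel_tip and channel below 0.03 m and value of joint catch above 0.008 m), for 0.05 s.
At the end, for the whole second after the job is handed in: The drawer is fully open (at least 66 of 75 mm) and at rest, the catch is up again (within 3 mm), and the dowel stands at rest in the stand's hole, its foot within 6 mm of the hole's axis and no more than 8 mm off the hole's bottom, leaning less than 0.2 rad (value of joint drawer above 0.066 m and value of joint catch below 0.003 m and horizontal distance between dowel_tip and stand_hole0 below 0.006 m and z of dowel_tip in the frame of stand below 0.018 m and angle between dowel's own z axis and vertical below 0.2 rad and linear speed of dowel below 0.02 m/s and not (velocity of joint drawer above 0.01 m/s) and velocity of joint drawer above -0.01 m/s); the robot touches nothing.
It fails at once if the dowel presses on the chest, its plate or its catch with more than 20 N (contact force between dowel and chest above 20 N).
It fails at once if the jar is moved by more than 30 mm (distance of jar from where it was at the start of the episode above 0.03 m).
It fails at once if the cup is moved by more than 30 mm (distance of cup from where it was at the start of the episode above 0.03 m).
It fails at once if the bowl is moved by more than 30 mm (distance of tile_bowl from where it was at the start of the episode above 0.03 m).
It also fails if it takes over 72 s, if anything falls off the work surface, if the arm or the gripper's body presses on something with over 40 N, if the wrist force passes 120 N, or if a joint passes its speed limit or range.

## Working session

There is one attempt and no reset: what is moved stays moved. The work goes in short steps, Python scripts to look and compute and a tool call to move; the robot and the scene stay as the last step left them, time stands still between calls to the robot, and variables do not carry over. Pictures are saved under pics/ and viewed, and the job is handed in when it is done.

Besides the shell and the picture viewer there is one more tool, called after ">>>" as name([rows], argument=value, ...), one row to a line, values as JSON. apply_moves: Moves the arm, as the interface text tells. Its arguments: {"type":"object","properties":{"deltas":{"type":"array"}},"required":["deltas"]}

```bash
mkdir -p pics; python3 - <<'E'
from workcell import env, eyes
import cv2
print(env.observe())
for n in("scene","top"):
    cv2.imwrite(f"pics/{n}0.png",eyes.grab_frame(n)); print(n,eyes.camera_model(n))
E
```

```text
{'clock': 0.0, 'q': array([ 1.10902102e+00,  3.42721712e-01,  1.52502482e+00,  9.33662433e-06,
        1.27541117e+00, -1.46018578e-01]), 'joint_vel': array([-0.00046807,  0.00179   , -0.00078491, -0.0018167 , -0.00059478,
       -0.00172707]), 'effort': array([-7.42111320e-05, -4.31220067e+01, -2.44230366e+01,  7.18578673e-02,
        5.58520469e-02, -1.14276377e-04]), 'eef_pos': array([0.16284334, 0.49870089, 0.24504275]), 'eef_rot': array([ 1.5722461e-01,  9.8756256e-01, -7.4533003e-04, -2.3842338e-04]), 'force': array([-0.74794316, -1.07460458, -0.72029974]), 'moment': array([-0.01325506,  0.0271141 ,  0.00023625]), 'width': 0.0917683551651813}
scene {'fx': 361.76600814017326, 'fy': 361.76600814017326, 'cx': 321.1724688073669, 'cy': 203.0182338015311, 'rvec': array([ 1.29201974,  2.17572337, -0.98036216]), 'tvec': array([ 0.22943461, -0.2235864 ,  1.31589072])}
top {'fx': 427.46868011342417, 'fy': 427.46868011342417, 'cx': 331.4799209793255, 'cy': 202.08017397320788, 'rvec': array([ 2.1921134 , -2.1489672 ,  0.10348609]), 'tvec': array([0.04062765, 0.53166106, 1.34012629])}
```

View pics/scene0.png

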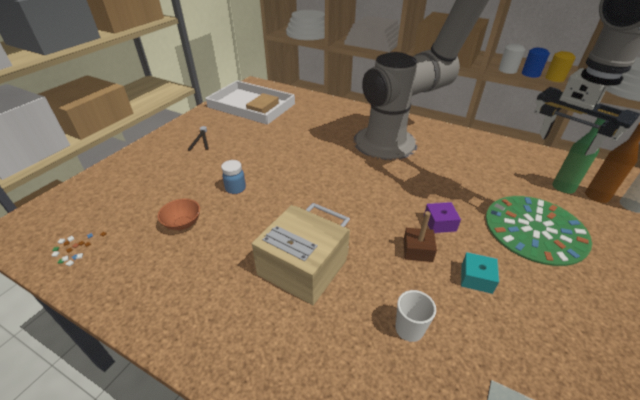

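View pics/top0.png

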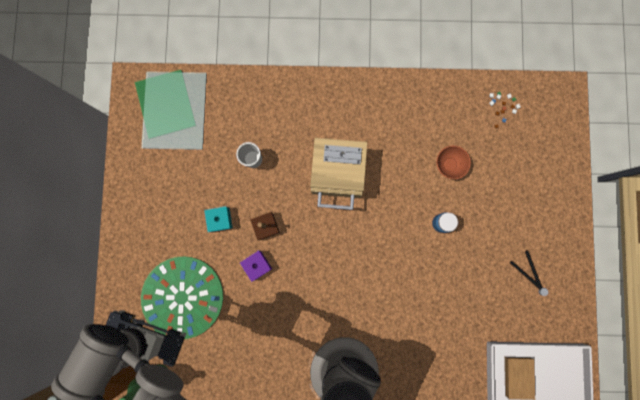

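The scene and top views show the chest at top (340,168), with its handle towards the robot at (336,205). There are three stand-like blocks in the top view: dark brown at (265,226) with the dowel in it, turquoise at (217,219) and purple at (256,265). The dark wooden one is the stand. I'll confirm it in an enlarged crop.

```bash
python3 - <<'E'
import cv2,numpy as np
t=cv2.imread("pics/top0.png"); s=cv2.imread("pics/scene0.png")
a=cv2.resize(t[125:285,190:390],None,fx=4,fy=4,interpolation=cv2.INTER_CUBIC)[:600]
cv2.imwrite("pics/top0c.png",cv2.resize(t[130:250,230:380],None,fx=5,fy=5,interpolation=cv2.INTER_CUBIC))
cv2.imwrite("pics/scene0c.png",cv2.resize(s[190:310,245:445],None,fx=4,fy=4,interpolation=cv2.INTER_CUBIC))
E
```

```text
(no output)
```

View pics/top0c.png

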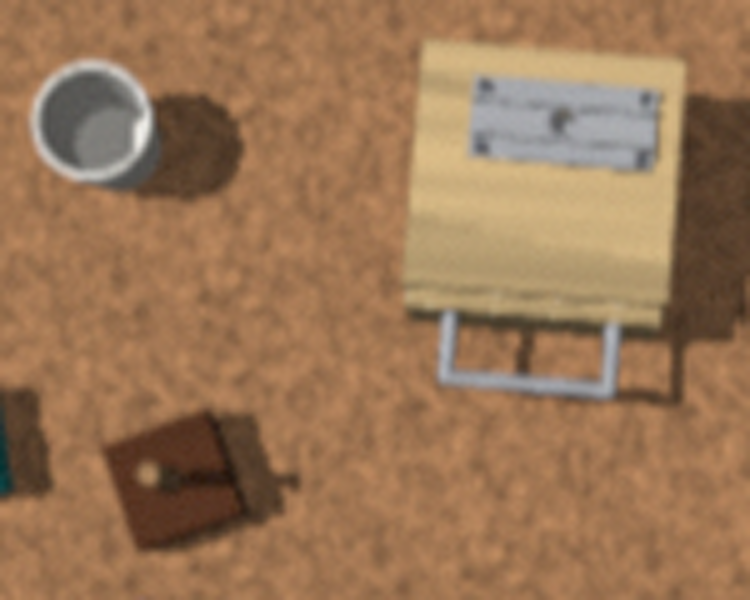

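View pics/scene0c.png

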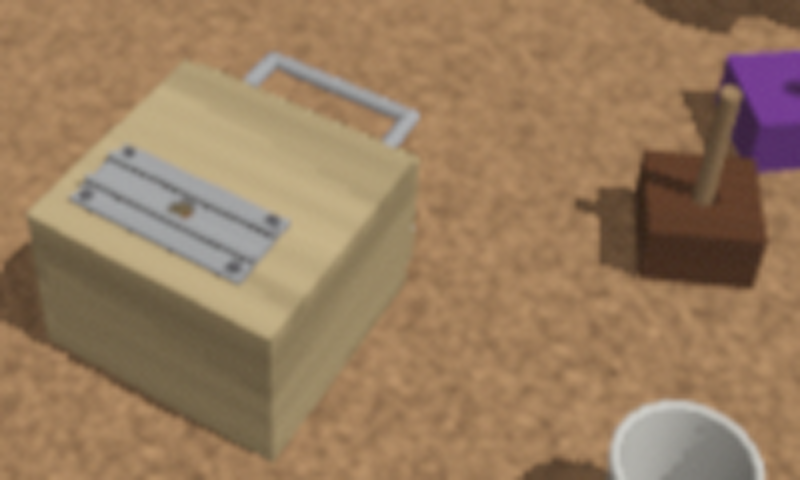

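Confirmed: the dark brown block is the stand. The dowel top is at top-crop (150,473), and the release hole is visible at top-crop (562,120) and scene-crop (181,208). Next I'll fit the poses.

```bash
cat > h.py <<'E'
import numpy as np, cv2
from scipy.optimize import least_squares
from scipy.spatial.transform import Rotation as R
from workcell import env, eyes
CM={n:eyes.camera_model(n) for n in("scene","top")}
def proj(n,P):
    c=CM[n];K=np.array([[c['fx'],0,c['cx']],[0,c['fy'],c['cy']],[0,0,1]])
    return cv2.projectPoints(np.atleast_2d(P).astype(float),c['rvec'],c['tvec'],K,None)[0][:,0]
def ray(n,uv,z):
    c=CM[n];Rm=cv2.Rodrigues(c['rvec'])[0];o=-Rm.T@c['tvec']
    d=Rm.T@np.array([(uv[0]-c['cx'])/c['fx'],(uv[1]-c['cy'])/c['fy'],1]); return o+d*(z-o[2])/d[2]
def T(c,f,o): return ((np.array(c)+.5)/f-.5)+np.array(o)
def fit(obs,x0):
    def f(p,full=False):
        r=[]
        for n,uv,b in obs:
            c,s=np.cos(p[2]),np.sin(p[2])
            P=[p[0]+c*b[0]-s*b[1],p[1]+s*b[0]+c*b[1],b[2]]
            r.append(proj(n,P)[0]-uv)
        return np.array(r) if full else np.ravel(r)
    s=least_squares(f,x0,loss='soft_l1'); return s.x,f(s.x,True)
E
python3 - <<'E'
from h import *
t=lambda u,v:T((u,v),5,(230,130)); s=lambda u,v:T((u,v),4,(245,190))
obs=[("top",t(422,40),(.075,.08,.11)),("top",t(686,60),(.075,-.08,.11)),
("top",t(442,381),(-.115,.05,.085)),("top",t(612,394),(-.115,-.05,.085)),
("scene",s(272,338),(.075,.08,.11)),("scene",s(30,215),(.075,-.08,.11)),("scene",s(272,458),(.075,.08,0)),
("scene",s(275,56),(-.115,-.05,.085)),("scene",s(415,118),(-.115,.05,.085))]
x,r=fit(obs,[.6,0,0]);print("chest",x);print(r.round(1))
for n,uv in(("top",t(562,120)),("scene",s(181,208))):
    h=ray(n,uv,.114)[:2]-x[:2];c,q=np.cos(x[2]),np.sin(x[2]);print(n,"hole world",h+x[:2],"chest",c*h[0]+q*h[1],-q*h[0]+c*h[1])
for n,pts in(("top",[t(472,76),t(660,92),t(652,170),t(470,152)]),("scene",[s(126,147),s(288,224),s(240,283),s(70,200)])):
    h=np.mean([ray(n,u,.114) for u in pts],0)[:2]-x[:2];print(n,"plate ctr",c*h[0]+q*h[1],-q*h[0]+c*h[1])
print("dowel top", ray("top",t(150,473),.13),ray("scene",s(731,91),.13))
print("dowel mouth", ray("scene",s(706,203),.045))
# stand corners top face
tc=[t(104,450),t(208,410),t(245,510),t(140,550)]
W=[ray("top",u,.045) for u in tc];print(np.round(W,4),np.mean(W[0:4],0))
W=[ray("scene",u,.045) for u in [s(643,152),s(757,158),s(766,238),s(639,231)]];print(np.round(W,4),np.mean(W,0))
E
```

```text
chest [ 0.63413739  0.03322784 -0.07728144]
[[ 0.3  1.1]
 [-0.2  2.1]
 [ 0.1 -3.4]
 [-1.3 -2.9]
 [ 0.2 -0.9]
 [ 0.4 -2.2]
 [ 0.7 -0.2]
 [-1.2  2.8]
 [-2.1  2.3]]
top hole world [0.66995278 0.02207974] chest 0.03656917743126729 -0.008349713381887877
scene hole world [0.66728059 0.02260169] chest 0.0338646612068608 -0.00803562892925393
top plate ctr 0.035170908393839226 -0.009371519415987526
scene plate ctr 0.03667290854933609 -0.0071528561526036805
dowel top [0.45116213 0.26061956 0.13      ] [0.44821333 0.26224655 0.13      ]
dowel mouth [0.45688684 0.26624073 0.045     ]
[[0.4686 0.3045 0.045 ]
 [0.4951 0.24   0.045 ]
 [0.4328 0.2148 0.045 ]
 [0.4065 0.2796 0.045 ]] [0.45074798 0.25970701 0.045     ]
[[0.4331 0.218  0.045 ]
 [0.4034 0.2833 0.045 ]
 [0.4674 0.3062 0.045 ]
 [0.4987 0.2375 0.045 ]] [0.45065677 0.26125654 0.045     ]
```

```bash
cat >> h.py <<'E'
def plan(pos,yaw,n=8,dec=4):
    """deltas to bring tool to pos, tool-down with tool y at yaw, n equal rows (shift in axes at row start)"""
    o=env.observe();r=R.from_quat(o['eef_rot']);p=np.array(o['eef_pos'])
    y=np.array([np.cos(yaw),np.sin(yaw),0]);z=np.array([0,0,-1.]);x=np.cross(y,z)
    g=R.from_matrix(np.c_[x,y,z]);rv=(r.inv()*g).as_rotvec()
    st=R.from_rotvec(rv/n);c=r
    for i in range(n):
        print(np.round(np.r_[rv/n,c.inv().apply((np.array(pos)-p)/n)],dec).tolist());c=c*st
E
python3 - <<'E'
from h import *
t=lambda u,v:T((u,v),5,(230,130)); s=lambda u,v:T((u,v),4,(245,190))
obs=[("top",t(422,40),(.075,.08,.11)),("top",t(686,60),(.075,-.08,.11)),
("scene",s(272,338),(.075,.08,.11)),("scene",s(30,215),(.075,-.08,.11)),("scene",s(272,458),(.075,.08,0)),
("top",t(442,381),'h+'),("top",t(612,394),'h-'),("scene",s(275,56),'h-'),("scene",s(415,118),'h+')]
def f(p,full=False):
    r=[]
    for n,uv,b in obs:
        if isinstance(b,str): b=(p[3],.05 if b=='h+' else -.05,.085)
        c,s=np.cos(p[2]),np.sin(p[2]);r.append(proj(n,[p[0]+c*b[0]-s*b[1],p[1]+s*b[0]+c*b[1],b[2]])[0]-uv)
    return np.array(r) if full else np.ravel(r)
x=least_squares(f,[.63,.03,-.07,-.12],loss='soft_l1').x;print(x);print(f(x,True).round(1))
c,q=np.cos(x[2]),np.sin(x[2])
for n,uv in(("top",t(562,120)),("scene",s(181,208))):
    h=ray(n,uv,.114)[:2]-x[:2];print(n,"hole chest",c*h[0]+q*h[1],-q*h[0]+c*h[1])
for n,pts in(("top",[t(472,76),t(660,92),t(652,170),t(470,152)]),("scene",[s(126,147),s(288,224),s(240,283),s(70,200)])):
    h=np.mean([ray(n,u,.114) for u in pts],0)[:2]-x[:2];print(n,"plate ctr",c*h[0]+q*h[1],-q*h[0]+c*h[1])
print("nominal hole line world",[x[0]+c*.03,x[1]+q*.03])
plan([.45,.261,.19],-.075)
E
```

```text
[ 0.63792183  0.03281784 -0.06199537 -0.12873017]
[[ 0.   0.3]
 [-0.3  0.5]
 [-0.1  0.1]
 [-0.7 -0.5]
 [ 0.5  0.9]
 [ 0.4  0.1]
 [-0.9  0.1]
 [ 0.1  0.5]
 [-0.7 -0.5]]
top hole chest 0.03263470039834772 -0.008732971431893184
scene hole chest 0.02993530107321032 -0.00837758384782188
top plate ctr 0.0312209759257166 -0.009733284876687513
scene plate ctr 0.032756713933532695 -0.007537839610972446
nominal hole line world [np.float64(0.6678641996767348), np.float64(0.030959167975180155)]
[-0.0002, 0.0001, 0.1662, -0.0433, -0.0171, 0.0069]
[-0.0002, 0.0001, 0.1662, -0.0456, -0.0097, 0.0069]
[-0.0002, 0.0001, 0.1662, -0.0466, -0.002, 0.0069]
[-0.0002, 0.0001, 0.1662, -0.0462, 0.0057, 0.0069]
[-0.0002, 0.0001, 0.1662, -0.0447, 0.0133, 0.0069]
[-0.0002, 0.0001, 0.1662, -0.0418, 0.0205, 0.0069]
[-0.0002, 0.0001, 0.1662, -0.0379, 0.0271, 0.0069]
[-0.0002, 0.0001, 0.1662, -0.0329, 0.033, 0.0069]
```

>>> apply_moves([
  [[0,0,0.166,-0.0433,-0.0171,0.0069,1],[0,0,0.166,-0.0456,-0.0097,0.0069,1],[0,0,0.166,-0.0466,-0.002,0.0069,1],[0,0,0.166,-0.0462,0.0057,0.0069,1],[0,0,0.166,-0.0447,0.0133,0.0069,1],[0,0,0.166,-0.0418,0.0205,0.0069,0.6],[0,0,0.166,-0.0379,0.0271,0.0069,0.6],[0,0,0.166,-0.0329,0.033,0.0069,0.6]],
])

```text
clock: 1.1
eef_pos: [0.4512, 0.2604, 0.19]
eef_rot: [0.734, 0.679, -0.0, -0.0]
force: [0.0, 0.3, -0.6]
width: 0.0664
```

```bash
python3 - <<'E'
from h import *
plan([.4503,.261,.09],-.062,4)
E
```

```text
[-0.0001, 0.0, -0.0041, 0.0001, -0.0002, 0.025]
[-0.0001, 0.0, -0.0041, 0.0001, -0.0002, 0.025]
[-0.0001, 0.0, -0.0041, 0.0001, -0.0002, 0.025]
[-0.0001, 0.0, -0.0041, 0.0001, -0.0002, 0.025]
```

>>> apply_moves([
  [[0,0,-0.004,0.0001,-0.0002,0.025,0.4],[0,0,-0.004,0.0001,-0.0002,0.025,0.4],[0,0,-0.004,0.0001,-0.0002,0.025,0.4],[0,0,-0.004,0.0001,-0.0002,0.025,0.4],[0,0,0,0,0,0,0.3],[0,0,0,0,0,0,0],[0,0,0,0,0,0,0],[0,0,0,0,0,0,0]],
])

```text
clock: 2.1
eef_pos: [0.4501, 0.2622, 0.0916]
eef_rot: [0.727, 0.687, 0.001, 0.0]
force: [-0.2, 0.5, 2.9]
width: 0.0112
```

>>> apply_moves([
  [[0,0,0,0,0,0,0],[0,0,0,0,0,0,0],[0,0,0,0,0,-0.01,0],[0,0,0,0,0,-0.02,0],[0,0,0,0,0,-0.025,0],[0,0,0,0,0,-0.025,0],[0,0,0,0,0,-0.015,0],[0,0,0,0,0,0,0]],
])

```text
clock: 3.1
eef_pos: [0.4499, 0.2621, 0.1865]
eef_rot: [0.727, 0.687, 0.001, 0.0]
force: [-0.6, -0.1, -1.1]
width: 0.0115
```

```bash
python3 - <<'E'
from h import *
o=env.observe();print(o['eef_pos'],R.from_quat(o['eef_rot']).as_matrix().round(4),o['force'])
s=eyes.grab_frame("scene");t=eyes.grab_frame("top")
cv2.imwrite("pics/s1.png",s);cv2.imwrite("pics/t1.png",t)
a=proj("scene",o['eef_pos']-[0,0,.08])[0];b=proj("top",o['eef_pos']-[0,0,.08])[0];print(a,b)
f=lambda im,c:cv2.resize(im[int(c[1])-35:int(c[1])+35,int(c[0])-35:int(c[0])+35],None,fx=5,fy=5,interpolation=cv2.INTER_CUBIC)
cv2.imwrite("pics/c1.png",np.hstack([f(s,a),f(t,b)]))
E
```

```text
[0.44991338 0.26214295 0.18647727] [[ 5.700e-02  9.984e-01  2.000e-03]
 [ 9.984e-01 -5.700e-02  8.000e-04]
 [ 9.000e-04  1.900e-03 -1.000e+00]] [-0.59434371 -0.06969145 -1.13337832]
[425.15622398 220.09278415] [260.3996696 224.965779 ]
```

View pics/c1.png

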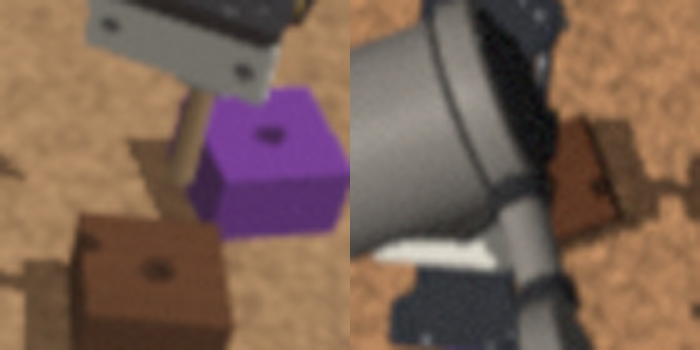

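```bash
python3 - <<'E'
from h import *
u=lambda a,b:T((a,b),5,(390,185))
print("stand hole",ray("scene",u(158,270),.045))
print("tip z.105",ray("scene",u(180,182),.105))
for z in(.105,.12,.14,.16): print(z,(proj("scene",[.4499,.2621,z])[0]-[390,185]+.5)*5)
plan([.6678,.0223,.21],-.062,8)
E
```

```text
stand hole [0.45098224 0.26465242 0.045     ]
tip z.105 [0.45079594 0.26376176 0.105     ]
0.105 [177.59425742 180.16288135]
0.12 [183.81063857 157.10993849]
0.14 [192.32927397 125.51927332]
0.16 [201.12257172  92.91004524]
[-0.0001, 0.0001, 0.0006, -0.0283, 0.029, -0.0032]
[-0.0001, 0.0001, 0.0006, -0.0283, 0.029, -0.0032]
[-0.0001, 0.0001, 0.0006, -0.0283, 0.029, -0.0032]
[-0.0001, 0.0001, 0.0006, -0.0283, 0.029, -0.0032]
[-0.0001, 0.0001, 0.0006, -0.0283, 0.0291, -0.0032]
[-0.0001, 0.0001, 0.0006, -0.0282, 0.0291, -0.0032]
[-0.0001, 0.0001, 0.0006, -0.0282, 0.0291, -0.0031]
[-0.0001, 0.0001, 0.0006, -0.0282, 0.0291, -0.0031]
```

>>> apply_moves([
  [[0,0,0.0006,-0.0284,0.029,-0.006,0],[0,0,0.0006,-0.0284,0.029,-0.006,0],[0,0,0.0006,-0.0284,0.029,-0.006,0],[0,0,0.0006,-0.0284,0.029,-0.004,0],[0,0,0.0006,-0.0284,0.029,-0.002,0],[0,0,0.0006,-0.0284,0.029,0,0],[0,0,0.0006,-0.0283,0.029,0,0],[0,0,0.0006,-0.0283,0.029,0,0]],
])

```text
clock: 4.2
eef_pos: [0.668, 0.0207, 0.2077]
eef_rot: [0.729, 0.685, -0.001, -0.001]
force: [0.4, 0.9, -0.6]
width: 0.0114
```

```bash
python3 - <<'E'
from h import *
s=eyes.grab_frame("scene")
o=env.observe();print(o['eef_pos'],R.from_quat(o['eef_rot']).as_matrix().round(4)[:,2],o['force'])
cv2.imwrite("pics/s2.png",s)
a=proj("scene",o['eef_pos']-[0,0,.08])[0];print(a)
x0,y0=int(a[0])-40,int(a[1])-40;print(x0,y0)
cv2.imwrite("pics/c2.png",cv2.resize(s[y0:y0+80,x0:x0+80],None,fx=7,fy=7,interpolation=cv2.INTER_CUBIC))
plan([.6675,.0215,.2],-.062,4)
E
```

```text
[0.67054155 0.01615326 0.2072124 ] [-6.e-04 -2.e-03 -1.e+00] [-2.92211413 -2.44997453 -0.5364732 ]
[286.21888977 237.39008636]
246 197
[-0.0001, 0.0005, -0.0008, 0.0013, -0.0008, 0.0018]
[-0.0001, 0.0005, -0.0008, 0.0013, -0.0008, 0.0018]
[-0.0001, 0.0005, -0.0008, 0.0013, -0.0008, 0.0018]
[-0.0001, 0.0005, -0.0008, 0.0013, -0.0008, 0.0018]
```

View pics/c2.png

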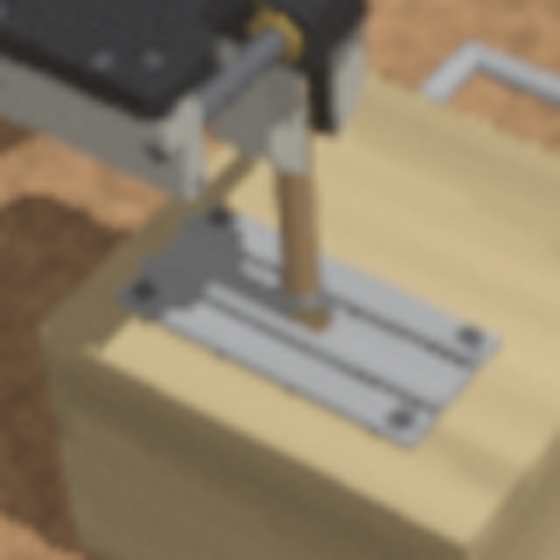

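The dowel tip is above the channel near the hole, which shows at crop (318,322). The arm was still settling, so I'll settle it while lowering a little.

>>> apply_moves([
  [[0,0,0,0,0,0,0],[0,0,0,0,0,0.002,0],[0,0,0,0,0,0.002,0],[0,0,0,0,0,0,0],[0,0,0,0,0,0,0],[0,0,0,0,0,0,0],[0,0,0,0,0,0,0],[0,0,0,0,0,0,0]],
])

```text
clock: 5.25
eef_pos: [0.6677, 0.0216, 0.2055]
eef_rot: [0.729, 0.685, 0.0, 0.0]
force: [-0.2, 0.6, 0.3]
width: 0.0108
```

```bash
python3 - <<'E'
from h import *
s=eyes.grab_frame("scene")
o=env.observe();print(o['eef_pos'],R.from_quat(o['eef_rot']).as_matrix().round(4)[:,2],o['force'])
cv2.imwrite("pics/s3.png",s)
x0,y0=246,197
for z in (.0,.05,.0816):print((proj("scene",o['eef_pos']-[0,0,z])[0]-[x0,y0]+.5)*7)
print((proj("scene",[.6678,.0223,.114])[0]-[x0,y0]+.5)*7)
cv2.imwrite("pics/c3.png",cv2.resize(s[y0:y0+80,x0:x0+80],None,fx=7,fy=7,interpolation=cv2.INTER_CUBIC))
E
```

```text
[0.66771472 0.02162933 0.20551426] [ 0.e+00  1.e-04 -1.e+00] [-0.40250979 -0.27248888 -0.56712439]
[290.1746846   99.98624732]
[299.83553177 222.05818562]
[305.52185305 293.90905414]
[308.91786816 316.61162425]
```

View pics/c3.png

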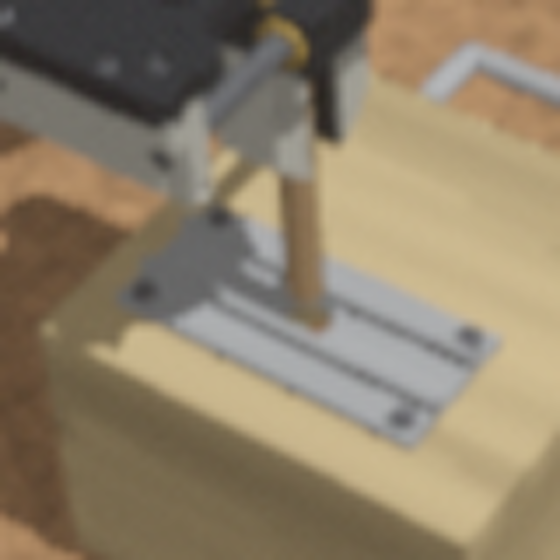

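>>> apply_moves([
  [[0,0,0,0,0,0.002,0],[0,0,0,0,0,0.002,0],[0,0,0,0,0,0.002,0],[0,0,0,0,0,0.001,0],[0,0,0,0,0,0.001,0],[0,0,0,0,0,0,0],[0,0,0,0,0,0,0],[0,0,0,0,0,0,0]],
])

```text
clock: 6.3
eef_pos: [0.6678, 0.0217, 0.1976]
eef_rot: [0.729, 0.685, 0.0, 0.0]
force: [0.1, -0.0, -0.4]
width: 0.0112
```

>>> apply_moves([
  [[0,0,0,0,0,0.0005,0],[0,0,0,0,0,0.0005,0],[0,0,0,0,0,0.0005,0],[0,0,0,0,0,0,0],[0,0,0,0,0,0,0],[0,0,0,0,0,0,0],[0,0,0,0,0,0,0],[0,0,0,0,0,0,0]],
])

```text
clock: 7.3
eef_pos: [0.6677, 0.0217, 0.196]
eef_rot: [0.729, 0.685, 0.0, -0.0]
force: [-0.5, 0.5, -0.7]
width: 0.0116
```

>>> apply_moves([
  [[0,0,0,0,0,0.0005,0],[0,0,0,0,0,0.0005,0],[0,0,0,0,0,0.0005,0],[0,0,0,0,0,0,0],[0,0,0,0,0,0,0],[0,0,0,0,0,0,0],[0,0,0,0,0,0,0],[0,0,0,0,0,0,0]],
])

```text
clock: 8.3
eef_pos: [0.6677, 0.0217, 0.1945]
eef_rot: [0.729, 0.685, 0.0, -0.0]
force: [0.8, 0.4, -1.0]
width: 0.0111
```

>>> apply_moves([
  [[0,0,0,0,0,0.0005,0],[0,0,0,0,0,0.0005,0],[0,0,0,0,0,0.0,0],[0,0,0,0,0,0,0],[0,0,0,0,0,0,0],[0,0,0,0,0,0,0],[0,0,0,0,0,0,0],[0,0,0,0,0,0,0]],
])

```text
clock: 9.3
eef_pos: [0.6677, 0.0217, 0.1935]
eef_rot: [0.729, 0.685, 0.0, -0.0]
force: [0.1, -0.4, 0.5]
width: 0.0114
```

>>> apply_moves([
  [[0,0,0,0,0,0.0005,0],[0,0,0,0,0,0.0005,0],[0,0,0,0,0,0.0005,0],[0,0,0,0,0,0,0],[0,0,0,0,0,0,0],[0,0,0,0,0,0,0],[0,0,0,0,0,0,0],[0,0,0,0,0,0,0]],
])

```text
clock: 10.3
eef_pos: [0.6677, 0.0217, 0.192]
eef_rot: [0.729, 0.685, 0.0, -0.0]
force: [-0.7, -0.6, 0.5]
width: 0.0111
```

>>> apply_moves([
  [[0,0,0,0,0,0.0005,0],[0,0,0,0,0,0.0005,0],[0,0,0,0,0,0.0005,0],[0,0,0,0,0,0,0],[0,0,0,0,0,0,0],[0,0,0,0,0,0,0],[0,0,0,0,0,0,0],[0,0,0,0,0,0,0]],
])

```text
clock: 11.3
eef_pos: [0.6677, 0.0217, 0.1906]
eef_rot: [0.729, 0.685, 0.0, 0.0]
force: [1.4, 0.4, 0.1]
width: 0.0115
```

>>> apply_moves([
  [[0,0,0,0,0,0.001,0],[0,0,0,0,0,0.001,0],[0,0,0,0,0,0.001,0],[0,0,0,0,0,0.001,0],[0,0,0,0,0,0.001,0],[0,0,0,0,0,0.001,0],[0,0,0,0,0,0.001,0],[0,0,0,0,0,0.001,0]],
])

```text
clock: 12.3
eef_pos: [0.6677, 0.0217, 0.1824]
eef_rot: [0.729, 0.685, 0.0, -0.0]
force: [0.7, -0.2, -0.3]
width: 0.0116
```

>>> apply_moves([
  [[0,0,0,0,0,0.001,0],[0,0,0,0,0,0.001,0],[0,0,0,0,0,0.001,0],[0,0,0,0,0,0.001,0],[0,0,0,0,0,0.001,0],[0,0,0,0,0,0.001,0],[0,0,0,0,0,0.001,0],[0,0,0,0,0,0.001,0]],
])

```text
clock: 13.3
eef_pos: [0.6677, 0.0217, 0.1745]
eef_rot: [0.729, 0.685, 0.0, -0.0]
force: [0.1, -0.0, -0.7]
width: 0.0112
```

>>> apply_moves([
  [[0,0,0,0,0,0.001,0],[0,0,0,0,0,0.001,0],[0,0,0,0,0,0.001,0],[0,0,0,0,0,0.001,0],[0,0,0,0,0,0.001,0],[0,0,0,0,0,0,0],[0,0,0,0,0,0,0],[0,0,0,0,0,0,0]],
])

```text
clock: 14.3
eef_pos: [0.6679, 0.0216, 0.1708]
eef_rot: [0.729, 0.685, 0.0, 0.001]
force: [-2.1, -0.6, 6.5]
width: 0.0113
```

>>> apply_moves([
  [[0,0,0,0,0,0.001,0],[0,0,0,0,0,0.001,0],[0,0,0,0,0,0.001,0],[0,0,0,0,0,0.001,0],[0,0,0,0,0,0.001,0],[0,0,0,0,0,0,0],[0,0,0,0,0,0,0],[0,0,0,0,0,0,0]],
])

```text
clock: 15.3
eef_pos: [0.6679, 0.0217, 0.1659]
eef_rot: [0.729, 0.685, 0.001, 0.001]
force: [-2.5, 0.2, 6.9]
width: 0.0116
```

>>> apply_moves([
  [[0,0,0,0,0,0.001,0],[0,0,0,0,0,0.001,0],[0,0,0,0,0,0.001,0],[0,0,0,0,0,0,0],[0,0,0,0,0,0,0],[0,0,0,0,0,0,0],[0,0,0,0,0,0,0],[0,0,0,0,0,0,0]],
])

```text
clock: 16.3
eef_pos: [0.668, 0.0216, 0.163]
eef_rot: [0.729, 0.685, 0.001, 0.001]
force: [-1.8, -0.1, 7.4]
width: 0.0116
```

```bash
python3 - <<'E'
from h import *
s=eyes.grab_frame("scene");cv2.imwrite("pics/s4.png",s)
cv2.imwrite("pics/c4.png",cv2.resize(s[170:300,240:440],None,fx=4,fy=4,interpolation=cv2.INTER_CUBIC))
E
```

```text
(no output)
```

View pics/c4.png

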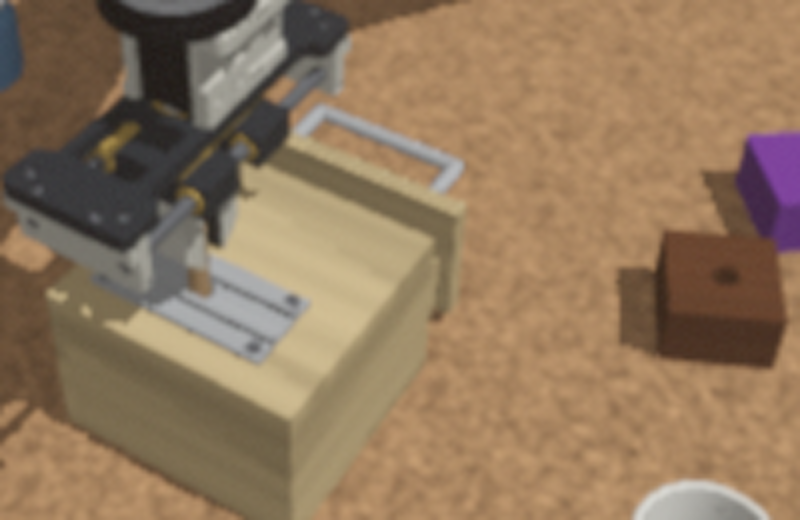

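The drawer has sprung out: the gap behind its front shows at crop (440,250). I'll press 1.5 mm more for margin and then withdraw.

>>> apply_moves([
  [[0,0,0,0,0,0.001,0],[0,0,0,0,0,0.0005,0],[0,0,0,0,0,0,0],[0,0,0,0,0,-0.004,0],[0,0,0,0,0,-0.012,0],[0,0,0,0,0,-0.015,0],[0,0,0,0,0,-0.015,0],[0,0,0,0,0,-0.008,0]],
])

```text
clock: 17.35
eef_pos: [0.6681, 0.0216, 0.2154]
eef_rot: [0.729, 0.685, 0.001, 0.001]
force: [0.2, 0.3, 0.3]
width: 0.012
```

```bash
python3 - <<'E'
from h import *
o=env.observe();print(o['eef_pos'],o['force'])
plan([.4501,.2622,.1900],-.0573,8)
E
```

```text
[0.6680534  0.0216378  0.21541828] [0.24387883 0.26132213 0.29429089]
[0.0002, -0.0, -0.0006, 0.0283, -0.0291, 0.0031]
[0.0002, -0.0, -0.0006, 0.0283, -0.029, 0.0031]
[0.0002, -0.0, -0.0006, 0.0284, -0.029, 0.0031]
[0.0002, -0.0, -0.0006, 0.0284, -0.029, 0.0032]
[0.0002, -0.0, -0.0006, 0.0284, -0.029, 0.0032]
[0.0002, -0.0, -0.0006, 0.0284, -0.029, 0.0032]
[0.0002, -0.0, -0.0006, 0.0284, -0.029, 0.0032]
[0.0002, -0.0, -0.0006, 0.0284, -0.0289, 0.0032]
```

>>> apply_moves([
  [[0,0,-0.0006,0.0283,-0.029,0,0],[0,0,-0.0006,0.0283,-0.029,0,0],[0,0,-0.0006,0.0284,-0.029,0,0],[0,0,-0.0006,0.0284,-0.029,0,0],[0,0,-0.0006,0.0284,-0.029,0.006,0],[0,0,-0.0006,0.0284,-0.029,0.006,0],[0,0,-0.0006,0.0284,-0.029,0.006,0],[0,0,-0.0006,0.0284,-0.029,0.006,0]],
])

```text
clock: 18.35
eef_pos: [0.4487, 0.263, 0.1901]
eef_rot: [0.727, 0.687, 0.0, -0.0]
force: [-0.1, -0.1, -0.6]
width: 0.0114
```

>>> apply_moves([
  [[0,0,0,0,0,0.006,0],[0,0,0,0,0,0.006,0],[0,0,0,0,0,0.006,0],[0,0,0,0,0,0.006,0],[0,0,0,0,0,0.006,0],[0,0,0,0,0,0,0],[0,0,0,0,0,0,0],[0,0,0,0,0,0,0]],
])

```text
clock: 19.35
eef_pos: [0.4498, 0.2622, 0.1603]
eef_rot: [0.727, 0.687, 0.0, 0.0]
force: [-0.6, -0.6, -0.8]
width: 0.0114
```

```bash
python3 - <<'E'
from h import *
s=eyes.grab_frame("scene")
o=env.observe();print(o['eef_pos'],R.from_quat(o['eef_rot']).as_matrix().round(4)[:,2],o['force'])
cv2.imwrite("pics/s5.png",s)
x0,y0=385,190
for z in (.02,.05,.0816):print((proj("scene",o['eef_pos']-[0,0,z])[0]-[x0,y0]+.5)*7)
print((proj("scene",[.4501,.2622,.045])[0]-[x0,y0]+.5)*7)
cv2.imwrite("pics/c5.png",cv2.resize(s[y0:y0+80,x0:x0+80],None,fx=7,fy=7,interpolation=cv2.INTER_CUBIC))
plan([.4501,.2622,.130],-.0573,4)
E
```

```text
[0.44978139 0.26219564 0.1602475 ] [ 5.e-04  3.e-04 -1.e+00] [ 0.77341589 -0.19974354 -0.09570792]
[304.79875689 140.05199404]
[287.03325177 205.90325051]
[269.19219381 272.03455806]
[250.85511247 339.64543091]
[0.0001, -0.0001, 0.0001, 0.0, 0.0001, 0.0076]
[0.0001, -0.0001, 0.0001, 0.0, 0.0001, 0.0076]
[0.0001, -0.0001, 0.0001, 0.0, 0.0001, 0.0076]
[0.0001, -0.0001, 0.0001, 0.0, 0.0001, 0.0076]
```

View pics/c5.png

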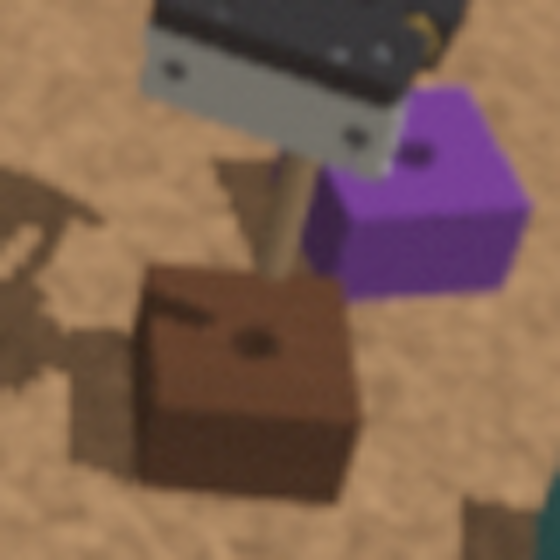

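>>> apply_moves([
  [[0,0,0,0,0,0.008,0],[0,0,0,0,0,0.008,0],[0,0,0,0,0,0.008,0],[0,0,0,0,0,0.006,0],[0,0,0,0,0,0.0015,0],[0,0,0,0,0,0.0015,0],[0,0,0,0,0,0.0015,0],[0,0,0,0,0,0.0015,0]],
])

```text
clock: 20.4
eef_pos: [0.4498, 0.2622, 0.1241]
eef_rot: [0.727, 0.687, 0.0, 0.0]
force: [-0.2, 0.0, -0.5]
width: 0.0115
```

>>> apply_moves([
  [[0,0,0,0,0,0.0015,0],[0,0,0,0,0,0.0015,0],[0,0,0,0,0,0.0015,0],[0,0,0,0,0,0.0015,0],[0,0,0,0,0,0.0015,0],[0,0,0,0,0,0.0015,0],[0,0,0,0,0,0.0,0],[0,0,0,0,0,0.0,0]],
])

```text
clock: 21.4
eef_pos: [0.4497, 0.2621, 0.115]
eef_rot: [0.727, 0.687, 0.0, -0.0]
force: [0.6, 0.3, 0.6]
width: 0.0116
```

Entering cleanly with no contact force. On to the bottom.

>>> apply_moves([
  [[0,0,0,0,0,0.003,0],[0,0,0,0,0,0.003,0],[0,0,0,0,0,0.003,0],[0,0,0,0,0,0.003,0],[0,0,0,0,0,0.003,0],[0,0,0,0,0,0.003,0],[0,0,0,0,0,0.002,0],[0,0,0,0,0,0,0]],
])

```text
clock: 22.4
eef_pos: [0.4496, 0.2621, 0.0949]
eef_rot: [0.727, 0.687, -0.0, -0.0]
force: [-0.5, 0.5, 0.1]
width: 0.0114
```

>>> apply_moves([
  [[0,0,0,0,0,0.001,0],[0,0,0,0,0,0.001,0],[0,0,0,0,0,0.001,0],[0,0,0,0,0,0,0],[0,0,0,0,0,0,0],[0,0,0,0,0,0,0],[0,0,0,0,0,0,0],[0,0,0,0,0,0,0]],
])

```text
clock: 23.4
eef_pos: [0.4497, 0.2621, 0.0921]
eef_rot: [0.727, 0.687, 0.0, -0.0]
force: [1.3, -0.8, -0.3]
width: 0.0113
```

>>> apply_moves([
  [[0,0,0,0,0,0.0005,0],[0,0,0,0,0,0,0.2],[0,0,0,0,0,0,0.4],[0,0,0,0,0,0,0.4],[0,0,0,0,0,0,0.4],[0,0,0,0,0,0,0.4],[0,0,0,0,0,-0.01,0.4],[0,0,0,0,0,-0.02,0.4]],
])

```text
clock: 24.4
eef_pos: [0.4493, 0.2619, 0.1218]
eef_rot: [0.727, 0.687, -0.001, -0.0]
force: [-0.2, -0.3, -0.0]
width: 0.0368
```

>>> apply_moves([
  [[0,0,0,0,0,-0.025,0.4],[0,0,0,0,0,-0.025,0.4],[0,0,0,0,0,-0.025,0.4],[0,0,0,0,0,-0.02,0.4],[0,0,0,0,0,0,0.4],[0,0,0,0,0,0,0.4],[0,0,0,0,0,0,0.4],[0,0,0,0,0,0,0.4]],
])

```text
clock: 25.4
eef_pos: [0.4494, 0.262, 0.2158]
eef_rot: [0.727, 0.687, -0.001, -0.0]
force: [0.9, 1.1, -0.5]
width: 0.0366
```

```bash
python3 - <<'E'
from h import *
s=eyes.grab_frame("scene");t=eyes.grab_frame("top")
cv2.imwrite("pics/s6.png",s);cv2.imwrite("pics/t6.png",t)
cv2.imwrite("pics/c6.png",cv2.resize(s[170:300,260:460],None,fx=4,fy=4,interpolation=cv2.INTER_CUBIC))
cv2.imwrite("pics/ct6.png",cv2.resize(t[130:250,230:380],None,fx=5,fy=5,interpolation=cv2.INTER_CUBIC))
E
```

```text
(no output)
```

View pics/c6.png

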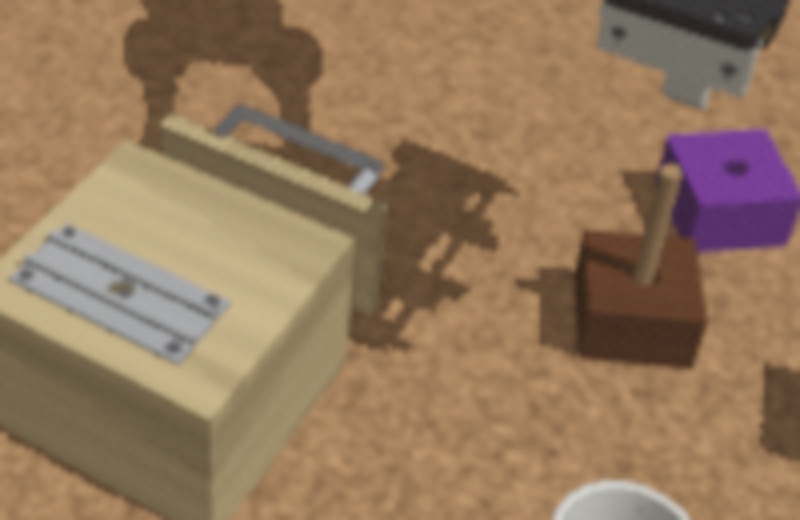

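View pics/ct6.png

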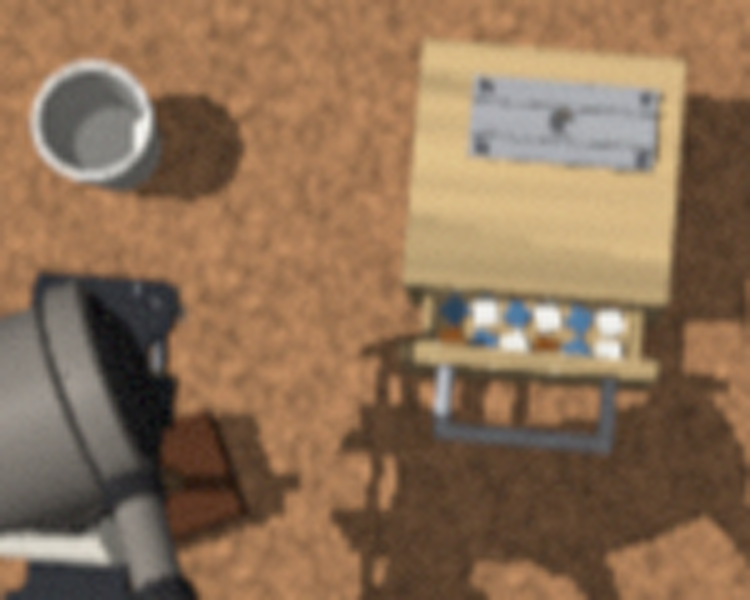

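The dowel is back upright in the stand, with its top at scene crop (670,170). The drawer is partly out, with the handle bar at top crop (440,435)–(610,447).

```bash
python3 - <<'E'
from h import *
t=lambda u,v:T((u,v),5,(230,130)); s=lambda u,v:T((u,v),4,(260,170))
a=(ray("top",t(440,435),.087)+ray("top",t(610,447),.087))/2
b=(ray("scene",s(238,110),.087)+ray("scene",s(380,166),.087))/2
print(a,b,(a-b))
m=(a+b)/2;d=m[:2]-[.6379,.0328];c,q=np.cos(-.062),np.sin(-.062);print("chest",c*d[0]+q*d[1],-q*d[0]+c*d[1])
plan([m[0],m[1],.2],-.062,8)
E
```

```text
[0.47695791 0.04058216 0.087     ] [0.47933982 0.04326119 0.087     ] [-0.00238192 -0.00267903  0.        ]
chest -0.1600093738207286 -0.0007940814833147201
[-0.0001, 0.0, 0.0006, -0.0273, 0.0051, 0.002]
[-0.0001, 0.0, 0.0006, -0.0273, 0.0052, 0.002]
[-0.0001, 0.0, 0.0006, -0.0273, 0.0052, 0.002]
[-0.0001, 0.0, 0.0006, -0.0273, 0.0052, 0.002]
[-0.0001, 0.0, 0.0006, -0.0273, 0.0052, 0.002]
[-0.0001, 0.0, 0.0006, -0.0273, 0.0052, 0.002]
[-0.0001, 0.0, 0.0006, -0.0272, 0.0052, 0.002]
[-0.0001, 0.0, 0.0006, -0.0272, 0.0053, 0.002]
```

>>> apply_moves([
  [[0,0,0.0006,-0.0273,0.005,0.002,0.28],[0,0,0.0006,-0.0273,0.005,0.002,0.28],[0,0,0.0006,-0.0273,0.005,0.002,0.28],[0,0,0.0006,-0.0273,0.005,0.002,0.28],[0,0,0.0006,-0.0273,0.005,0.002,0.28],[0,0,0.0006,-0.0273,0.005,0.006,0.28],[0,0,0.0006,-0.0272,0.005,0.015,0.28],[0,0,0.0006,-0.0272,0.005,0.015,0.28]],
])

```text
clock: 26.5
eef_pos: [0.4768, 0.041, 0.1701]
eef_rot: [0.729, 0.685, 0.0, 0.0]
force: [0.3, 0.2, -0.1]
width: 0.0256
```

>>> apply_moves([
  [[0,0,0,0,0,0.01,0.28],[0,0,0,0,0,0.01,0.28],[0,0,0,0,0,0.01,0.28],[0,0,0,0,0,0.01,0.28],[0,0,0,0,0,0.0,0.28],[0,0,0,0,0,0,0.28],[0,0,0,0,0,0,0.28],[0,0,0,0,0,0,0.28]],
])

```text
clock: 27.5
eef_pos: [0.4769, 0.0419, 0.1308]
eef_rot: [0.729, 0.685, 0.0, 0.0]
force: [-0.6, 0.6, 0.4]
width: 0.0255
```

```bash
python3 - <<'E'
from h import *
s=eyes.grab_frame("scene")
o=env.observe();print(o['eef_pos'],o['eef_rot'],o['force'],o['width'])
cv2.imwrite("pics/c7.png",cv2.resize(s[150:260,270:420],None,fx=5,fy=5,interpolation=cv2.INTER_CUBIC))
plan([.476,.042,.085],-.062,8)
E
```

```text
[0.47684922 0.04188915 0.13075241] [7.28647338e-01 6.84889029e-01 2.13205312e-04 1.69479070e-04] [-0.23142148 -0.75488044  0.65924082] 0.025581123504050875
[0.0001, -0.0, 0.0, 0.0, -0.0001, 0.0057]
[0.0001, -0.0, 0.0, 0.0, -0.0001, 0.0057]
[0.0001, -0.0, 0.0, 0.0, -0.0001, 0.0057]
[0.0001, -0.0, 0.0, 0.0, -0.0001, 0.0057]
[0.0001, -0.0, 0.0, 0.0, -0.0001, 0.0057]
[0.0001, -0.0, 0.0, 0.0, -0.0001, 0.0057]
[0.0001, -0.0, 0.0, 0.0, -0.0001, 0.0057]
[0.0001, -0.0, 0.0, 0.0, -0.0001, 0.0057]
```

View pics/c7.png

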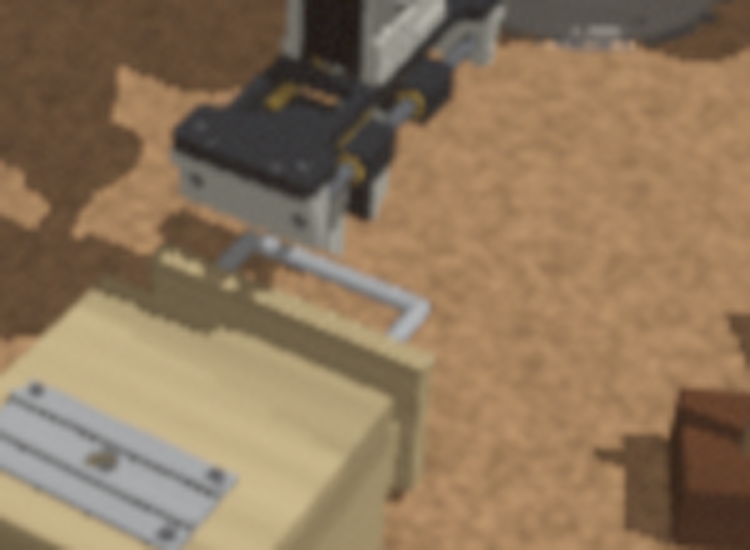

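The gripper is over the bar at crop (330,265), slightly on the robot side as planned. Descending.

>>> apply_moves([
  [[0,0,0,0,0,0.004,0.28],[0,0,0,0,0,0.004,0.28],[0,0,0,0,0,0.004,0.28],[0,0,0,0,0,0.003,0.28],[0,0,0,0,0,0.003,0.28],[0,0,0,0,0,0.002,0.28],[0,0,0,0,0,0.002,0.28],[0,0,0,0,0,0,0.28]],
])

```text
clock: 28.55
eef_pos: [0.4766, 0.0419, 0.1084]
eef_rot: [0.729, 0.685, -0.0, -0.0]
force: [-0.3, 0.4, 0.1]
width: 0.0256
```

>>> apply_moves([
  [[0,0,0,0,0,0.003,0.28],[0,0,0,0,0,0.003,0.28],[0,0,0,0,0,0.003,0.28],[0,0,0,0,0,0.003,0.28],[0,0,0,0,0,0.003,0.28],[0,0,0,0,0,0.003,0.28],[0,0,0,0,0,0.003,0.28],[0,0,0,0,0,0.001,0.28]],
])

```text
clock: 29.55
eef_pos: [0.4766, 0.0419, 0.0863]
eef_rot: [0.729, 0.685, -0.0, -0.0]
force: [-0.4, 0.0, -0.2]
width: 0.0259
```

>>> apply_moves([
  [[0,0,0,0,0,0,0],[0,0,0,0,0,0,0],[0,0,0,0,0,0,0],[0,0,0,0,0,0,0],[0,0,0,0,0,0,0],[0,0,0,0,-0.003,0,0],[0,0,0,0,-0.005,0,0],[0,0,0,0,-0.005,0,0]],
])

```text
clock: 30.55
eef_pos: [0.4636, 0.0428, 0.0866]
eef_rot: [0.729, 0.685, 0.0, 0.0]
force: [1.6, -0.5, 0.8]
width: 0.0088
```

>>> apply_moves([
  [[0,0,0,0,-0.005,0,0],[0,0,0,0,-0.005,0,0],[0,0,0,0,-0.005,0,0],[0,0,0,0,-0.005,0,0],[0,0,0,0,-0.003,0,0],[0,0,0,0,-0.002,0,0],[0,0,0,0,0,0,0],[0,0,0,0,0,0,0]],
])

```text
clock: 31.55
eef_pos: [0.4386, 0.0443, 0.0866]
eef_rot: [0.729, 0.685, -0.0, -0.0]
force: [0.1, -0.4, 4.4]
width: 0.0091
```

>>> apply_moves([
  [[0,0,0,0,-0.001,0,0],[0,0,0,0,-0.001,0,0],[0,0,0,0,-0.001,0,0],[0,0,0,0,-0.001,0,0],[0,0,0,0,0,0,0],[0,0,0,0,0,0,0],[0,0,0,0,0,0,0],[0,0,0,0,0,0,0]],
])

```text
clock: 32.55
eef_pos: [0.4376, 0.0443, 0.0867]
eef_rot: [0.729, 0.685, 0.002, 0.002]
force: [10.8, -0.5, -5.4]
width: 0.0089
```

The drawer is at its stop, with about 11 N on the wrist. I'll relax, open and lift.

>>> apply_moves([
  [[0,0,0,0,0.002,0,0],[0,0,0,0,0,0,0],[0,0,0,0,0,0,0.28],[0,0,0,0,0,0,0.28],[0,0,0,0,0,0,0.28],[0,0,0,0,0,0,0.28],[0,0,0,0,0,-0.01,0.28],[0,0,0,0,0,-0.01,0.28]],
])

```text
clock: 33.55
eef_pos: [0.4369, 0.0444, 0.1073]
eef_rot: [0.729, 0.685, 0.0, 0.0]
force: [-0.1, 0.1, 0.8]
width: 0.0257
```

>>> apply_moves([
  [[0,0,0,0,0,-0.015,0.28],[0,0,0,0,0,-0.015,0.28],[0,0,0,0,0,-0.02,0.28],[0,0,0,0,0,-0.025,0.28],[0,0,0,0,0,-0.025,0.28],[0,0,0,0,0,-0.015,0.28],[0,0,0,0,0,0,0.28],[0,0,0,0,0,0,0.28]],
])

```text
clock: 34.55
eef_pos: [0.4364, 0.0444, 0.2212]
eef_rot: [0.729, 0.685, -0.0, -0.0]
force: [-0.4, -1.0, -0.7]
width: 0.0259
```

```bash
python3 - <<'E'
from h import *
s=eyes.grab_frame("scene");t=eyes.grab_frame("top")
o=env.observe();print(o['eef_pos'],o['force'],o['joint_vel'].round(3))
cv2.imwrite("pics/s8.png",s)
cv2.imwrite("pics/c8.png",cv2.resize(s[170:300,260:460],None,fx=4,fy=4,interpolation=cv2.INTER_CUBIC))
cv2.imwrite("pics/ct8.png",cv2.resize(t[130:250,230:380],None,fx=5,fy=5,interpolation=cv2.INTER_CUBIC))
E
```

```text
[0.43635994 0.04442959 0.22090878] [-0.57717489  0.37971242 -0.24421361] [-0.     0.002 -0.005  0.     0.002  0.001]
```

View pics/c8.png

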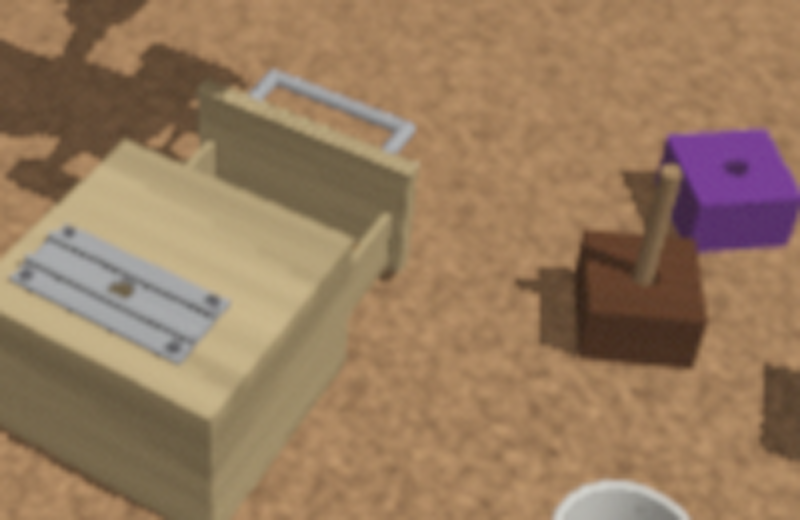

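View pics/ct8.png

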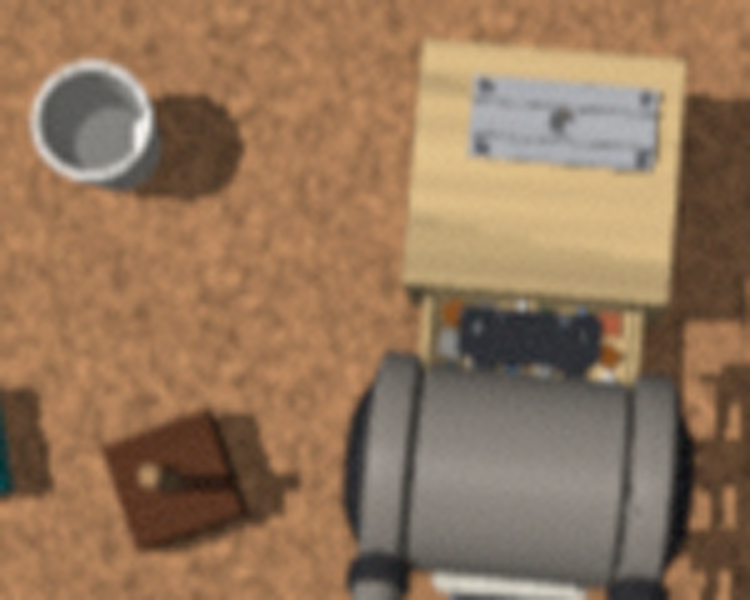

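View pics/s8.png

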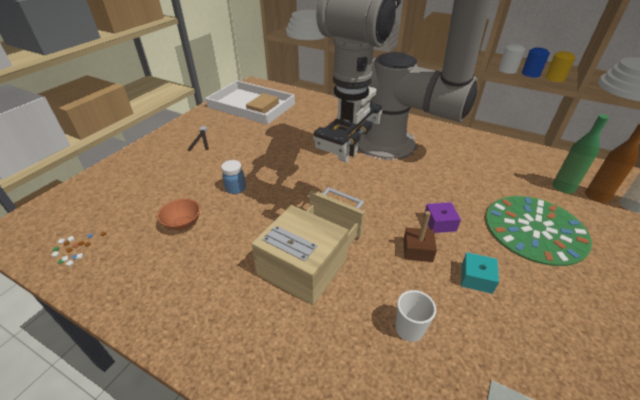

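```bash
python3 - <<'E'
from h import *
s=lambda u,v:T((u,v),4,(260,170))
m=(ray("scene",s(275,76),.087)+ray("scene",s(411,131),.087))/2
d=m[:2]-[.6379,.0328];c,q=np.cos(-.062),np.sin(-.062);print(m,"out",-.1287-(c*d[0]+q*d[1]))
t=lambda u,v:T((u,v),5,(230,130))
print(ray("top",t(150,473),.13))
E
```

```text
[0.4379329  0.04752493 0.087     ] out 0.0717952468197724
[0.45116213 0.26061956 0.13      ]
```

The drawer measures about 72 mm out, and I felt its stop. The dowel top sits where it did at the start, and the jar, cup and bowl have not moved. Handing in.

```bash
python3 -c "
from workcell import env
print(env.sign_off())"
```

```text
the job is handed in; nothing more can be done
None
```

I handed the job in after about 35 s of the 72 s allowed. As far as my last checks show, every step was carried out; `sign_off` gave no verdict.

**What I did:** I took the dowel from the dark brown stand and found the release hole in both camera views, about 8.5 mm to the chest's -y side of nominal. I lowered the dowel slowly and it entered the hole on the first try. The wrist read at most 7.4 N at the stops while the catch was pressed. After the drawer sprang out I pressed 1.5 mm further, with no force reading at the deepest point. I then put the dowel back upright, pulled the drawer by its handle to its stop (about 11 N) and let go.

**Last checks:**
- **Drawer:** the camera puts it about 72 mm out of 75, and I felt the end stop.
- **Dowel:** it stands upright in the stand, with its top at the same pixel as at the start. Its foot depth was not measured directly. I released it within about 1 mm of where I gripped it, with no contact force felt.
- **Catch:** its return was not measured. The dowel is out and the hole looks as it did at the start.
- **Bystanders:** the jar, cup and bowl appear unmoved in the pictures.
- **Arm:** it is clear of everything at rest, 0.22 m up.

**Disagreement:** the two cameras differed by 2 to 3 mm, in line with their stated calibration.

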